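Clamp the tube block with a winged nut between two rods

TASK

Slide the blue slotted clamp strap fully home by its black knob so that its toe covers the edge of the orange tube block, then tighten the brass four-winged nut clockwise onto the strap until it is snug, about 0.3 N m felt at the nut, without overtightening it. The two upright rods beside the nut leave room only for short arcs: do not lean on them, leave the small things around undisturbed, and let go of the nut at the end.

Things in the scene. Friction and masses are not known exactly. Their poses are not given: they have to be found in the camera images.
- platform: aluminium shaker platform fixed to the bench, 132 (x) by 216 (y) by 12 mm; origin on the axis of the nut's upright stud, at bench height; x, y along its edges. On it, in its axes: an orange tube block, 120 by 62 mm, top at z = 50 mm, centred at y = -62 mm; a grey riser at y = 60 mm; the blue strap along y, 30 mm wide; the brass nut at x = y = 0
- guide_rods: the platform's two upright steel rods with red ends, 10 mm thick, at platform x = -31 and +31 mm, y = 0, tops at z = 96 mm; origin on the stud axis at z = 12 mm. Jaws closing along platform y fit between them and can swing some 50 degrees either way before a finger meets a rod. Touch lightly at most: under 15 N
- strap (a joint): slide of the strap toward the tube block (platform -y), m: 0 drawn back, 0.030 fully home at a hard stop, its rubber spring pad then under the nut; starts at 0 to 5 mm; takes about 2 N to slide, stays where left. Strap top at z = 55 mm, pad top at z = 59 mm
- strap_knob (a point): centre of the strap's upright black knob, 16 mm in diameter, reaching from z = 61 to 85 mm; this point at z = 74 mm, at platform x = 0, y = 104 mm when the strap is at 0, y = 74 mm when fully home
- nut (a joint): turn of the nut, rad, growing clockwise from above (tightening); it sinks less than 1 mm in all. It runs with about 0.06 N m of friction until it bites, after 1.1 to 3.5 rad, different each time and not visible; then the torque grows about 0.4 N m per rad. Right is 0.3 N m (0.24 to 0.45 will do), over 0.55 is overtightened. Eases back up to 0.8 rad when let go, and stays snug
- nut_grip (a point): point on the brass nut's axis 25 mm above its underside, at z = 85 mm. Hub 23 mm across, 10 mm high; four upright wings on the diagonals, 8 to 34 mm above the underside, round tips 7 mm thick on a 12.5 mm radius. Flat jaws bearing on two tips each grip it 25 mm wide; with joint nut at 0 (or any 90 degrees) they close exactly along platform y (or x)
- stud: upright threaded stud of the platform, 9 mm thick, with the spring washer that takes up the nut's pressure; its tip, z = 94 mm, shows in the top of the nut; origin on its axis at z = 12 mm
- tape_roll: roll of tan tape lying flat, 96 mm across, 25 high, bystander; origin under its centre
- glass_beaker: small glass beaker, 53 mm across, 68 high, bystander; origin under its centre
- amber_vial: small amber vial with black cap, 33 mm across, 72 high, bystander; origin under its centre
- timer: white bench timer, 52 by 62 by 18 mm, bystander; origin under its centre
- marker: white marker with green cap, 135 mm long along its y, 17 mm thick, bystander; origin under its centre

How it is judged (in metres and radians):
On the way, in this order (a step that is already met when the one before it is completed fails the run):
1. the strap is slid home under the still loose nut (value of joint strap above 0.027 m and contact force between nut and stud below 1 N), for 0.2 s.
2. the nut bites and presses firmly on its spring washer (value of joint strap above 0.027 m and contact force between nut and stud above 20 N), for 0.2 s.
At the end, for the whole second after the job is handed in: The strap is within 3 mm of fully home, the released nut stands still and still presses on its spring washer with more than 2 N (tightened with about 0.24 to 0.45 N m) (value of joint strap above 0.027 m and contact force between nut and stud above 2 N and velocity of joint nut between -0.1 and 0.1 rad/s); the robot touches nothing.
It fails at once if the nut is overtightened: it presses on its spring washer with more than 62 N (about 0.55 N m) (contact force between nut and stud above 62 N).
It fails at once if the robot leans on the guide rods with more than 15 N (contact force between guide_rods and the fingers above 15 N or contact force between guide_rods and the arm above 15 N).
It fails at once if a bystander is pushed more than 20 mm (distance of any of tape_roll, glass_beaker, amber_vial, timer, marker from where it was at the start of the episode above 0.02 m).
It also fails if it takes over 72 s, if anything falls off the work surface, if the arm or the gripper's body presses on something with over 40 N, if the wrist force passes 120 N, or if a joint passes its speed limit or range.

ROBOT

A 6-joint arm with a two-finger parallel gripper is mounted at the origin on a cart in front of the work surface, level with it; the furniture and walls round the work are solid. World frame = base frame: x ahead of the robot, y to its left, z up, the work surface at z = 0. Lengths are in m, angles in degrees, forces in N, time in s.
With the tool pointing down it reaches from about 0.4 to 0.825 m from the base axis. Payload 7 kg.
Tool frame: the origin (TCP) lies on the centre line of the jaws, within the pads' length; the fingertips stand r.tip_reach ahead of it and the grasp point (between the pads) is the TCP (r.tip_reach is the distance from the TCP to the fingertips, in m); z points along the fingers, y is the line along which they close (so a half turn about z gives the same grasp; the last joint's range is limited). The gripper opens to 88 mm and grips with 3 to 60 N. Pads are 19 mm wide; open, the fingers measure 130 mm over their backs; the gripper's body (78 mm by 193 mm) begins 47 mm behind the grasp point.
Start: joints at [87.21, 20.546, 0.682, 0, -70.136, -16.507], TCP at [0.223, 0.637, 0.246] pointing down, gripper open.
Joint ranges: [-176.03, 176.03], [-82.01, 121.73], [-58.28, 71.71], [-173.87, 95.51], [-174.79, -0.11], [-173.66, 173.66]. Speed limits (degrees/s): [136.94, 136.94, 172.46, 180, 180, 180].

INTERFACE

Orientations are given as [roll, pitch, yaw] about the fixed x, y, z axes, in that order (R = Rz(yaw) Ry(pitch) Rx(roll)).
In Python, from plant import sensors, cams, r gives the robot as it stands.
- The arm moves only by the tool drive_tool, never from a script. Its argument "rows" is a list of rows, each an object of numbers: "fingers": the gripper's target within -1 to 1 (fully open at 1, half-way at 0, shut at -1); "x", "y", "z": the shift along the tool's x, y, z in m; "spin": the turn about the tool's z in rad. A call has 1 to 10 rows; each row is the pose to reach, as a shift and turn from the pose commanded when the call began, along the tool's axes at that moment; what a row does not reach only later rows make up. A row lasts 1/8 s, in which the tool goes at most 62.5 mm and 10.7 degrees, less where a joint would pass 70% of its speed; a pose out of reach is approached as far as the arm can. A call with a gripper value outside its range is refused whole. The fingers move at their own pace and stop on an object; "newtons" is the grip in N (left out, the last holds). Time passes only in rows, so rows that repeat a pose let the fingers close. It gives the time, the measured TCP pose, the force, the opening and the grip force at its end, in the units of the state.
- sensors.get_state(): the state, without advancing time (a new reading comes with each control period).
- cams.capture(name): name is "scene" or "top" or "wrist"; returns a dict with "pixels" (400x640x3 uint8, red, green, blue), "intrinsics" (3x3 intrinsics, pixels), "k1" (the pictures are not rectified: a ray, as slopes to the right and down, at radius r is drawn at 1 + k1 r^2 times it, then the intrinsics apply), "eye" and "orientation" of the camera in the world; the wrist camera has in their place "T_tool_cam" (4x4, takes a point from camera to tool coordinates, whose origin is the TCP and whose axes are the flange's). Camera axes: x right, y up, looking along -z (the intrinsics and any distortion apply to the point x, -y, -z); pixel columns grow to the right and rows downward; lengths in m; the calibration is good to about 2 mm. A picture is of the moment at which its call begins: read the wrist's pose just before it. There is no depth.
- r.close_job(): hands the job in; it is judged then, once.
The state is a dict: "time_s": time; "joints": joint angles; "qd": joint speeds; "joint_torque": joint torques, N m; "tcp_pos": TCP position; "eef_rot": TCP orientation; "contact_force": force on the tool from outside, world axes, zero at the start; "moment": the same for the moment, N m; "gripper_width": finger opening in m; "gripper_force": force on a finger pad.
Only numpy, scipy, OpenCV 4.12 (cv2) and the standard library are available. Lean on these libraries where they do the work, as an engineer would, in place of code of your own. Each camera call takes 0.05 s, during which the arm holds its last target. There are 200 camera calls.

## Working session

There is one attempt and no reset: what is moved stays moved. The work goes in short steps, Python scripts to look and compute and a tool call to move; the robot and the scene stay as the last step left them, time stands still between calls to the robot, and variables do not carry over. Pictures are saved under pics/ and viewed, at most 10 in all, crops included, and the job is handed in when it is done.

Besides the shell and the picture viewer there is one more tool, called after "Call:" as a command line: name --argument value ..., lists and objects as JSON in quotes. drive_tool: Moves the arm, as the interface text tells. Its arguments: {"type":"object","properties":{"rows":{"type":"array"},"newtons":{"type":"number"}},"required":["rows"]}

```bash
ls; mkdir -p pics
cat > h.py <<'E'
import numpy as np, cv2
from scipy.spatial.transform import Rotation as R
from plant import sensors, cams, r
E
python3 - <<'E'
from h import *
s=sensors.get_state(); print({k:np.round(v,4) for k,v in s.items()}, r.tip_reach)
for n in ("scene","top","wrist"):
    c=cams.capture(n); cv2.imwrite(f"pics/{n}0.png",c["pixels"][...,::-1])
    print(n,{k:v for k,v in c.items() if k!="pixels"})
E
```

```text
pics
{'time_s': np.float64(0.0), 'joints': array([ 8.72110e+01,  2.05901e+01,  6.32500e-01, -1.83000e-02,
       -7.01361e+01, -1.65084e+01]), 'qd': array([-0.0807, -0.0145,  0.0764, -0.0752,  0.0148,  0.017 ]), 'joint_torque': array([-5.00000e-04, -5.82718e+01,  2.93054e+01,  6.99720e+00,
        7.00000e-03, -2.00000e-04]), 'tcp_pos': array([0.2229, 0.6366, 0.2446]), 'eef_rot': array([ 1.799052e+02, -1.020000e-02, -1.930360e+01]), 'contact_force': array([ 0.4771,  0.6541, -0.3877]), 'moment': array([-0.    ,  0.0077, -0.0388]), 'gripper_force': np.float64(0.0), 'gripper_width': np.float64(0.0875)} 0.019
scene {'intrinsics': array([[418.20837024,   0.        , 318.44135872],
       [  0.        , 418.20837024, 194.29107502],
       [  0.        ,   0.        ,   1.        ]]), 'k1': -0.029453172603846108, 'eye': array([0.04186403, 0.94237698, 0.58791024]), 'orientation': array([  60.9801226 ,   -1.20539245, -147.16329292])}
top {'intrinsics': array([[460.90313821,   0.        , 329.36742391],
       [  0.        , 460.90313821, 200.59766718],
       [  0.        ,   0.        ,   1.        ]]), 'k1': -0.07907904063289077, 'eye': array([0.28511728, 0.1957246 , 1.32458737]), 'orientation': array([ 11.26567981,   0.09177984, -91.12547287])}
wrist {'intrinsics': array([[347.28236796,   0.        , 314.74997117],
       [  0.        , 347.28236796, 200.50406192],
       [  0.        ,   0.        ,   1.        ]]), 'k1': -0.06698630062062609, 'T_tool_cam': array([[ 1.01230443e-04,  9.69204677e-01,  2.46256542e-01,
         6.45286018e-02],
       [ 9.99999985e-01, -6.28899619e-05, -1.63557873e-04,
         1.91438120e-04],
       [-1.43033991e-04,  2.46256555e-01, -9.69204668e-01,
        -1.39567743e-01],
       [ 0.00000000e+00,  0.00000000e+00,  0.00000000e+00,
         1.00000000e+00]])}
```

View pics/scene0.png

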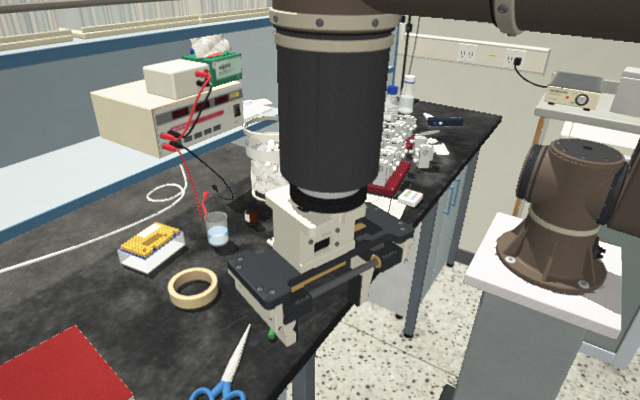

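View pics/top0.png

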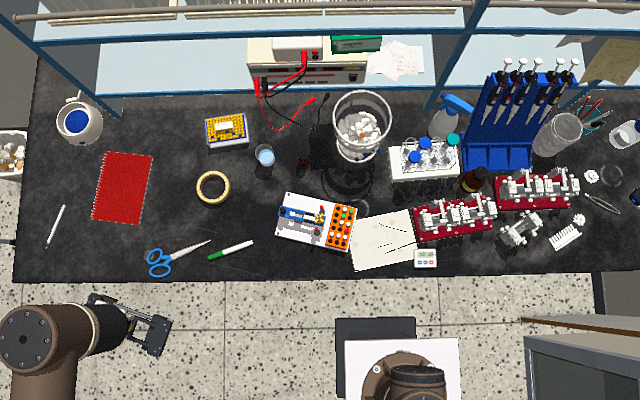

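Scene: the gripper hides the platform. Top: the platform is at about (318,222), with the tube block to its right (340,228), the knob to its left (283,210), the nut near (320,216), the tape roll at (213,187), the beaker at (264,155), the marker at (231,250) and the timer at (425,258).

Run:
```python
import cv2
a=cv2.imread("pics/top0.png")[180:260,265:365]
cv2.imwrite("pics/top0c.png",cv2.resize(a,None,fx=7.5,fy=7.5,interpolation=cv2.INTER_CUBIC))
```

```text
(no output)
```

View pics/top0c.png

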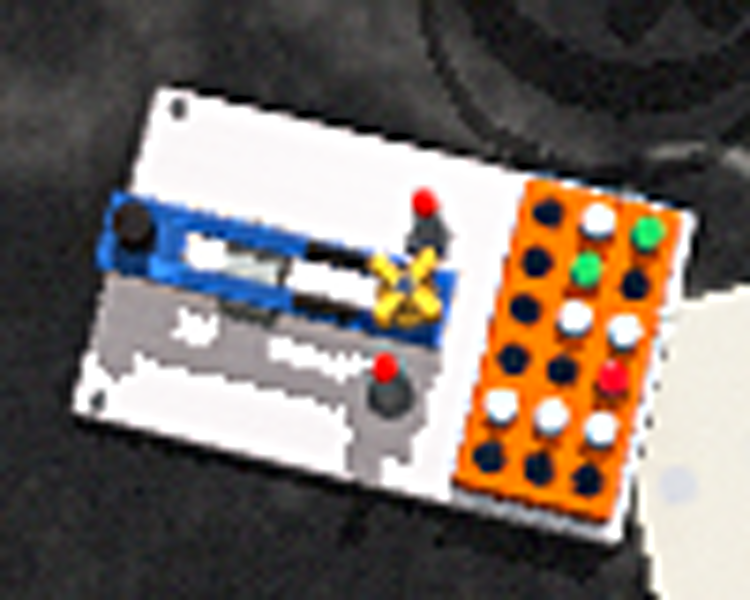

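Crop: the red rod tops are at crop (425,203) and (386,367), the nut at (406,290), the knob at (135,222), and the platform corners at (158,90), (695,212), (620,540) and (75,412).

```bash
cat >> h.py <<'E'
def campose(c, s=None):
    if "eye" in c: return R.from_euler("xyz",c["orientation"],degrees=True).as_matrix(), c["eye"]
    Rt=R.from_euler("xyz",s["eef_rot"],degrees=True).as_matrix(); T=c["T_tool_cam"]
    return Rt@T[:3,:3], s["tcp_pos"]+Rt@T[:3,3]
def proj(P,c,s=None):
    M,e=campose(c,s); q=(np.atleast_2d(P)-e)@M; a=np.c_[q[:,0]/-q[:,2],-q[:,1]/-q[:,2]]
    a=a*(1+c["k1"]*(a**2).sum(1,keepdims=True)); K=c["intrinsics"]
    return np.c_[a[:,0]*K[0,0]+K[0,2],a[:,1]*K[1,1]+K[1,2]]
def back(uv,z,c,s=None):
    M,e=campose(c,s); u=cv2.undistortPoints(np.array([[uv]],float),c["intrinsics"],np.array([c["k1"],0,0,0.]))[0,0]
    d=M@np.array([u[0],-u[1],-1]); return e+d*(z-e[2])/d[2]
E
python3 - <<'E'
from h import *
from scipy.optimize import least_squares
c=cams.capture("top")
uv=lambda a:(np.array(a)+.5)/7.5-.5+[265,180]
for n,p,z in [("rodA",(425,203),.096),("rodB",(386,367),.096),("nut",(406,290),.094),("knob",(135,222),.085),("c1",(158,90),.012),("c2",(695,212),.012),("c3",(620,543),.012),("c4",(75,412),.012),("block",(530,180),.05),("block2",(457,490),.05)]:
    print(n,np.round(back(uv(p),z,c),4))
# fit platform pose: x+ away from robot? strap +y to the left in picture
L=[((425,203),(.031,0,.096)),((386,367),(-.031,0,.096)),((406,290),(0,0,.094)),((158,90),(.066,.108,.012)),((75,412),(-.066,.108,.012)),((695,212),(.066,-.108,.012))]
pix=np.array([uv(a) for a,_ in L]);P=np.array([b for _,b in L])
f=lambda v:(proj(P@R.from_euler("z",v[2]).as_matrix().T+[v[0],v[1],0],c)-pix).ravel()
o=least_squares(f,[.3,.2,0]); print(o.x[:2],np.degrees(o.x[2]),np.round(o.fun,2))
# platform y extents check: corners' mid
for n,p in [("tape",(213,187)),("beaker",(264,155)),("timer",(425,258)),("marker",(231,250))]: print(n,np.round(back(p,.02,c),3))
E
```

```text
rodA [0.5136 0.2153 0.096 ]
rodB [0.4541 0.2302 0.096 ]
nut [0.4822 0.2227 0.094 ]
knob [0.5107 0.3213 0.085 ]
c1 [0.576  0.3197 0.012 ]
c2 [0.5236 0.1124 0.012 ]
c3 [0.3966 0.1448 0.012 ]
c4 [0.4506 0.3517 0.012 ]
block [0.5301 0.1764 0.05  ]
block2 [0.4142 0.2059 0.05  ]
[0.48491151 0.22686413] -13.950907008907059 [-1.53 -0.48 -1.54 -0.23 -1.57 -0.95  1.36  0.3   1.43  1.27  2.18  0.19]
tape [0.592 0.532 0.02 ]
beaker [0.686 0.383 0.02 ]
timer [ 0.374 -0.074  0.02 ]
marker [0.408 0.475 0.02 ]
```

Call:
drive_tool --rows '[{"fingers":-0.1,"x":0.06,"y":0.04,"z":0,"spin":0},{"fingers":-0.1,"x":0.11,"y":0.075,"z":0,"spin":-0.09},{"fingers":-0.1,"x":0.16,"y":0.11,"z":0,"spin":-0.09},{"fingers":-0.1,"x":0.21,"y":0.14,"z":0,"spin":-0.09},{"fingers":-0.1,"x":0.26,"y":0.175,"z":0,"spin":-0.09},{"fingers":-0.1,"x":0.31,"y":0.21,"z":0,"spin":-0.09},{"fingers":-0.1,"x":0.35,"y":0.237,"z":0,"spin":-0.09},{"fingers":-0.1,"x":0.378,"y":0.256,"z":0,"spin":-0.09},{"fingers":-0.1,"x":0.378,"y":0.256,"z":0,"spin":-0.09},{"fingers":-0.1,"x":0.378,"y":0.256,"z":0,"spin":-0.09}]'

```text
time_s: 1.45
tcp_pos: [0.4951, 0.2705, 0.2454]
eef_rot: [180.0, 0.0, -14.2]
contact_force: [-0.7, -0.5, 0.7]
gripper_width: 0.0393
gripper_force: 0.0
```

Run:
```python
from h import *
s=sensors.get_state(); print({k:np.round(s[k],4) for k in("time_s","joints","tcp_pos","eef_rot","contact_force","moment","gripper_width")})
c=cams.capture("wrist"); cv2.imwrite("pics/w1.png",c["pixels"][...,::-1])
```

```text
{'time_s': np.float64(1.45), 'joints': array([ 4.85139e+01,  1.01716e+01, -1.35416e+01, -8.60000e-03,
       -6.62969e+01,  2.73135e+01]), 'tcp_pos': array([0.4951, 0.2705, 0.2454]), 'eef_rot': array([ 1.799947e+02,  1.160000e-02, -1.417610e+01]), 'contact_force': array([-0.6729, -0.4615,  0.6599]), 'moment': array([0.0145, 0.0206, 0.0313]), 'gripper_width': np.float64(0.0393)}
```

View pics/w1.png

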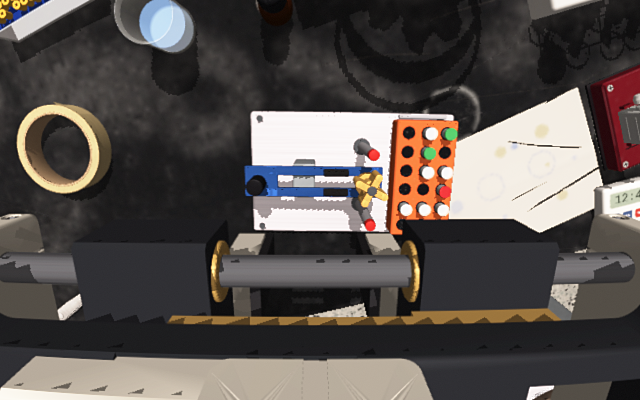

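Wrist picture: the knob top is at about (257,186), the nut centre at (371,188), and the rod tops at (374,155) and (370,226). The area around the platform is clear.

Run:
```python
from h import *
s=sensors.get_state();c=cams.capture("wrist")
for n,p,z in [("rodA",(374,155),.096),("rodB",(370,226),.096),("nut",(371,188),.094),("knob",(257,186),.085),("c1",(251,111),.012),("c4",(250,231),.012)]:
    print(n,np.round(back(p,z,c,s),4))
c2=c["pixels"][140:245,235:400,::-1]
cv2.imwrite("pics/w1c.png",cv2.resize(c2,None,fx=4.8,fy=4.8,interpolation=cv2.INTER_CUBIC))
```

```text
rodA [0.5121 0.2155 0.096 ]
rodB [0.452  0.2316 0.096 ]
nut [0.4847 0.2235 0.094 ]
knob [0.5088 0.3199 0.085 ]
c1 [0.5756 0.3193 0.012 ]
c4 [0.4488 0.3583 0.012 ]
```

View pics/w1c.png

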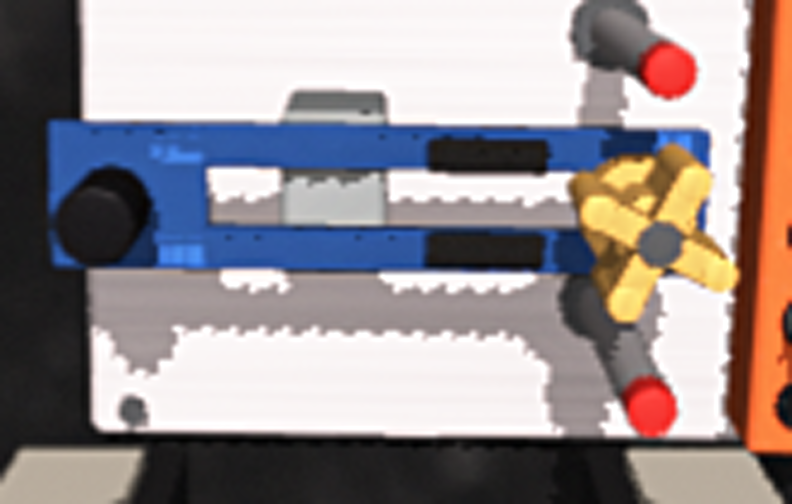

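Crop: the nut's wings sit about 21° anticlockwise of the platform diagonals, the stud is at crop (658,245) and the knob top at (98,226). I take the origin as (0.4825, 0.223), yaw as -14.5° and the knob as (0.509, 0.3215). That fits a knob offset of about 102 mm.

Call:
drive_tool --rows '[{"fingers":-0.1,"x":0.001,"y":-0.053,"z":0.0,"spin":0.006},{"fingers":-0.1,"x":0.001,"y":-0.053,"z":0.06,"spin":0.006},{"fingers":-0.1,"x":0.001,"y":-0.053,"z":0.11,"spin":0.006},{"fingers":-0.1,"x":0.001,"y":-0.053,"z":0.14,"spin":0.006},{"fingers":-0.1,"x":0.001,"y":-0.053,"z":0.162,"spin":0.006},{"fingers":-0.1,"x":0.001,"y":-0.053,"z":0.162,"spin":0.006},{"fingers":-0.7,"x":0.001,"y":-0.053,"z":0.162,"spin":0.006},{"fingers":-0.8,"x":0.001,"y":-0.053,"z":0.162,"spin":0.006},{"fingers":-0.8,"x":0.001,"y":-0.053,"z":0.162,"spin":0.006},{"fingers":-0.8,"x":0.001,"y":-0.053,"z":0.162,"spin":0.006}]' --newtons 12

```text
time_s: 2.8
tcp_pos: [0.5095, 0.3222, 0.0846]
eef_rot: [-179.9, -0.0, -14.5]
contact_force: [-1.8, 0.9, 5.0]
gripper_width: 0.0153
gripper_force: 12.0
```

```bash
cat > st.py <<'E'
from h import *
s=sensors.get_state(); print({k:np.round(s[k],4) for k in("time_s","tcp_pos","eef_rot","contact_force","moment","gripper_width","gripper_force")})
d=s["tcp_pos"][:2]-[.4825,.223]; a=np.radians(-14.5); print("platform xy mm",np.round(1e3*np.array([d@[np.cos(a),np.sin(a)],d@[-np.sin(a),np.cos(a)]]),1),"spin rel",round(-14.5-s["eef_rot"][2],2),"j6",round(s["joints"][5],1))
E
python3 st.py
```

```text
{'time_s': np.float64(2.8), 'tcp_pos': array([0.5095, 0.3222, 0.0846]), 'eef_rot': array([-1.799112e+02, -4.860000e-02, -1.447050e+01]), 'contact_force': array([-1.8236,  0.8695,  4.9674]), 'moment': array([ 0.2921,  0.6579, -0.0381]), 'gripper_width': np.float64(0.0153), 'gripper_force': np.float64(12.0019)}
platform xy mm [  1.3 102.8] spin rel -0.03 j6 24.7
```

Call:
drive_tool --rows '[{"fingers":-0.8,"y":0.006},{"fingers":-0.8,"y":0.013},{"fingers":-0.8,"y":0.02},{"fingers":-0.8,"y":0.025},{"fingers":-0.8,"y":0.028},{"fingers":-0.8,"y":0.029},{"fingers":-0.8,"y":0.029}]'

```text
invalid input
```

```bash
python3 st.py
```

```text
{'time_s': np.float64(2.8), 'tcp_pos': array([0.5095, 0.3222, 0.0846]), 'eef_rot': array([-1.799112e+02, -4.860000e-02, -1.447050e+01]), 'contact_force': array([-1.8236,  0.8695,  4.9674]), 'moment': array([ 0.2921,  0.6579, -0.0381]), 'gripper_width': np.float64(0.0153), 'gripper_force': np.float64(12.0019)}
platform xy mm [  1.3 102.8] spin rel -0.03 j6 24.7
```

All fields are required in each row.

Call:
drive_tool --rows '[{"fingers":-0.8,"x":0,"y":0.006,"z":0,"spin":0},{"fingers":-0.8,"x":0,"y":0.013,"z":0,"spin":0},{"fingers":-0.8,"x":0,"y":0.02,"z":0,"spin":0},{"fingers":-0.8,"x":0,"y":0.025,"z":0,"spin":0},{"fingers":-0.8,"x":0,"y":0.028,"z":0,"spin":0},{"fingers":-0.8,"x":0,"y":0.029,"z":0,"spin":0},{"fingers":-0.8,"x":0,"y":0.029,"z":0,"spin":0}]'

```text
time_s: 3.68
tcp_pos: [0.5022, 0.2944, 0.0845]
eef_rot: [-179.9, -0.0, -14.5]
contact_force: [-4.2, 2.9, 7.2]
gripper_width: 0.015
gripper_force: 12.0
```

```bash
python3 st.py
```

```text
{'time_s': np.float64(3.675), 'tcp_pos': array([0.5022, 0.2944, 0.0845]), 'eef_rot': array([-1.798675e+02, -4.720000e-02, -1.447030e+01]), 'contact_force': array([-4.2227,  2.9186,  7.2498]), 'moment': array([1.2134, 1.2048, 0.0404]), 'gripper_width': np.float64(0.015), 'gripper_force': np.float64(12.0041)}
platform xy mm [ 1.2 74.1] spin rel -0.03 j6 25.9
```

Call:
drive_tool --rows '[{"fingers":-0.8,"x":0,"y":0.001,"z":0,"spin":0},{"fingers":-0.8,"x":0,"y":0.002,"z":0,"spin":0},{"fingers":-0.8,"x":0,"y":0.003,"z":0,"spin":0},{"fingers":-0.8,"x":0,"y":0.003,"z":0,"spin":0}]'

```text
time_s: 4.18
tcp_pos: [0.5022, 0.2942, 0.0846]
eef_rot: [-179.6, -0.1, -14.4]
contact_force: [-2.9, 12.5, 1.2]
gripper_width: 0.0157
gripper_force: 12.0
```

```bash
python3 st.py
```

```text
{'time_s': np.float64(4.175), 'tcp_pos': array([0.5022, 0.2942, 0.0846]), 'eef_rot': array([-1.796034e+02, -1.112000e-01, -1.444160e+01]), 'contact_force': array([-2.9372, 12.4992,  1.1896]), 'moment': array([4.4993, 1.231 , 0.0271]), 'gripper_width': np.float64(0.0157), 'gripper_force': np.float64(12.0066)}
platform xy mm [ 1.3 73.9] spin rel -0.06 j6 26.1
```

The stop is felt at 12.5 N with the knob at y = 73.9 mm, so the strap is home. Next I release, rise above the nut and look from two yaws to remove the camera bias.

Call:
drive_tool --rows '[{"fingers":-0.8,"x":0,"y":-0.003,"z":0,"spin":0},{"fingers":-0.3,"x":0,"y":-0.003,"z":0,"spin":0},{"fingers":-0.1,"x":0,"y":-0.003,"z":0,"spin":0},{"fingers":-0.1,"x":0,"y":-0.003,"z":-0.03,"spin":0},{"fingers":-0.1,"x":0,"y":-0.003,"z":-0.08,"spin":0},{"fingers":-0.1,"x":0,"y":0.03,"z":-0.116,"spin":0},{"fingers":-0.1,"x":0,"y":0.071,"z":-0.116,"spin":0},{"fingers":-0.1,"x":0,"y":0.071,"z":-0.116,"spin":0},{"fingers":-0.1,"x":0,"y":0.071,"z":-0.116,"spin":0}]'

```text
time_s: 5.3
tcp_pos: [0.4835, 0.2217, 0.1996]
eef_rot: [-180.0, -0.0, -14.5]
contact_force: [-0.5, 0.4, -0.1]
gripper_width: 0.0396
gripper_force: 0.0
```

```bash
cat > look.py <<'E'
from h import *
import sys
from subprocess import run
s=sensors.get_state();c=cams.capture("wrist");im=c["pixels"][...,::-1].copy()
np.savez(f"pics/{sys.argv[1]}.npz",tcp=s["tcp_pos"],rot=s["eef_rot"]);cv2.imwrite(f"pics/{sys.argv[1]}.png",im)
h=cv2.cvtColor(im,cv2.COLOR_BGR2HSV); m=(((h[...,0]<6)|(h[...,0]>174))&(h[...,1]>180)&(h[...,2]>120)).astype(np.uint8)
n,l,st,ce=cv2.connectedComponentsWithStats(m)
for i in range(1,n):
    if st[i,4]>25:
        p=back(ce[i],.096,c,s)
        if np.hypot(*(p[:2]-[.4825,.223]))<.06: print("red",st[i,4],ce[i].round(1),p.round(4))
u=proj([[.4825,.223,.094]],c,s)[0].astype(int); print("nut px",u)
o=u-[45,35]; cv2.imwrite(f"pics/{sys.argv[1]}c.png",cv2.resize(im[o[1]:o[1]+70,o[0]:o[0]+90],None,fx=8,fy=8,interpolation=cv2.INTER_CUBIC)); print("crop origin",o)
E
python3 st.py; python3 look.py a
```

```text
{'time_s': np.float64(5.3), 'tcp_pos': array([0.4835, 0.2217, 0.1996]), 'eef_rot': array([-1.799919e+02, -9.000000e-03, -1.452160e+01]), 'contact_force': array([-0.4855,  0.443 , -0.0764]), 'moment': array([0.0453, 0.0014, 0.0005]), 'gripper_width': np.float64(0.0396), 'gripper_force': np.float64(0.0)}
platform xy mm [ 1.3 -1. ] spin rel 0.02 j6 29.7
red 137 [313.5 163. ] [0.5127 0.2149 0.096 ]
red 147 [313.1 244.5] [0.4536 0.2306 0.096 ]
nut px [313 205]
crop origin [268 170]
```

View pics/ac.png

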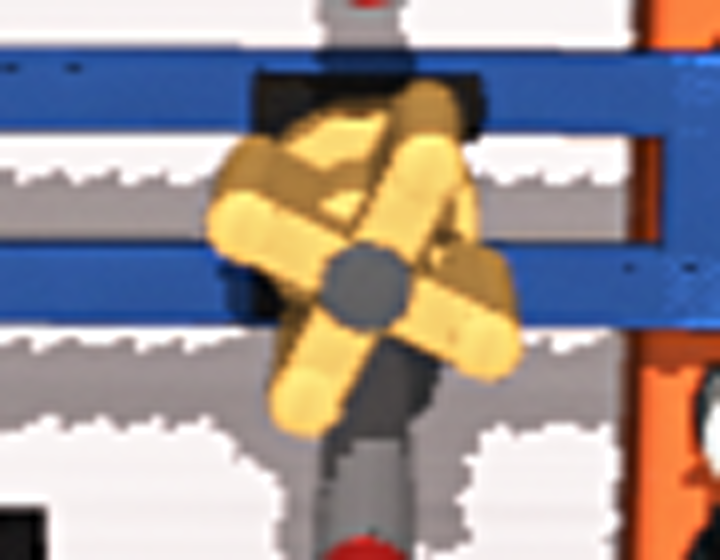

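The stud is at crop (366,286), i.e. pixel (313.3,205.3). The wings stand about 27° from vertical, so the nut is at about -18° relative to the tool. Now a second look, turned.

Call:
drive_tool --rows '[{"fingers":-0.1,"x":0,"y":0,"z":0,"spin":-0.18},{"fingers":-0.1,"x":0,"y":0,"z":0,"spin":-0.36},{"fingers":-0.1,"x":0,"y":0,"z":0,"spin":-0.54},{"fingers":-0.1,"x":0,"y":0,"z":0,"spin":-0.72},{"fingers":-0.1,"x":0,"y":0,"z":0,"spin":-0.9},{"fingers":-0.1,"x":0,"y":0,"z":0,"spin":-1.08},{"fingers":-0.1,"x":0,"y":0,"z":0,"spin":-1.26},{"fingers":-0.1,"x":0,"y":0,"z":0,"spin":-1.4},{"fingers":-0.1,"x":0,"y":0,"z":0,"spin":-1.4},{"fingers":-0.1,"x":0,"y":0,"z":0,"spin":-1.4}]'

```text
time_s: 6.6
tcp_pos: [0.4834, 0.2223, 0.1992]
eef_rot: [-180.0, 0.0, 65.6]
contact_force: [-0.1, -0.9, 0.1]
gripper_width: 0.0397
gripper_force: 0.0
```

```bash
python3 st.py; python3 look.py b
python3 - <<'E'
from h import *
c=cams.capture("wrist")
d=np.load("pics/a.npz"); s={"tcp_pos":d["tcp"],"eef_rot":d["rot"]}
print("stud a",back((313.3,205.3),.094,c,s))
E
```

```text
{'time_s': np.float64(6.6), 'tcp_pos': array([0.4834, 0.2223, 0.1992]), 'eef_rot': array([-1.79988e+02,  3.83000e-02,  6.55778e+01]), 'contact_force': array([-0.1182, -0.8833,  0.1351]), 'moment': array([-0.0692, -0.0908,  0.0215]), 'gripper_width': np.float64(0.0397), 'gripper_force': np.float64(0.0)}
platform xy mm [ 1.1 -0.4] spin rel -80.08 j6 109.8
red 113 [356.7 197.6] [0.5122 0.2158 0.096 ]
red 98 [272.9 211.5] [0.4526 0.2314 0.096 ]
nut px [315 204]
crop origin [270 169]
stud a [0.48378393 0.2241103  0.094     ]
```

View pics/bc.png

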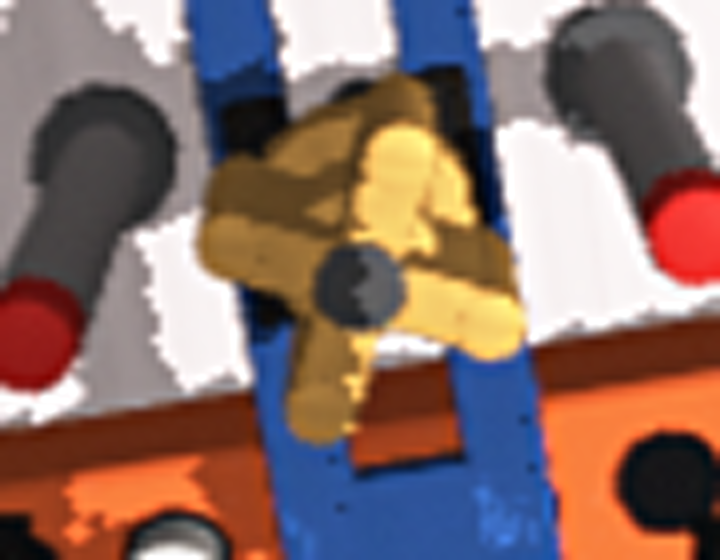

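Run:
```python
from h import *
c=cams.capture("wrist"); A=[];B=[]
def solve(L):
    A=[];B=[]
    for yaw,p in L:
        t=np.radians(yaw); A.append(np.c_[np.eye(2),[[np.cos(t),np.sin(t)],[np.sin(t),-np.cos(t)]]]); B.append(p)
    return np.linalg.solve(np.vstack(A),np.hstack(B)).round(5)
P=[]
for n,uv in (("a",(313.3,205.3)),("b",(314.4,204.2))):
    d=np.load(f"pics/{n}.npz"); s={"tcp_pos":d["tcp"],"eef_rot":d["rot"]}
    p=back(uv,.094,c,s); P.append((d["rot"][2],p[:2])); print(n,p)
print("stud",solve(P)); print("rods",solve([(-14.52,[.48315,.22275]),(65.58,[.4824,.2236])]))
```

```text
a [0.4837846  0.22411028 0.094     ]
b [0.48219876 0.22341521 0.094     ]
stud [ 4.8341e-01  2.2282e-01  4.0000e-05 -1.3400e-03]
rods [ 4.8227e-01  2.2273e-01  8.5000e-04 -2.4000e-04]
```

Call:
drive_tool --rows '[{"fingers":-0.1,"x":0,"y":0,"z":0,"spin":0.18},{"fingers":-0.1,"x":0,"y":0,"z":0,"spin":0.36},{"fingers":-0.1,"x":0,"y":0,"z":0,"spin":0.54},{"fingers":-0.1,"x":0,"y":0,"z":0,"spin":0.72},{"fingers":-0.1,"x":0,"y":0,"z":0,"spin":0.9},{"fingers":-0.1,"x":0,"y":-0.0005,"z":0,"spin":1.086},{"fingers":-0.1,"x":0.0003,"y":-0.0005,"z":0.05,"spin":1.086},{"fingers":-0.1,"x":0.0003,"y":-0.0005,"z":0.09,"spin":1.086},{"fingers":-0.1,"x":0.0003,"y":-0.0005,"z":0.114,"spin":1.086},{"fingers":-0.1,"x":0.0003,"y":-0.0005,"z":0.114,"spin":1.086}]' --newtons 25

```text
time_s: 8.0
tcp_pos: [0.4822, 0.2215, 0.084]
eef_rot: [179.9, 0.2, 3.4]
contact_force: [-0.1, 0.0, 1.7]
gripper_width: 0.0393
gripper_force: 0.0
```

```bash
sed -i 's/\[.4825,.223\]; a=np.radians(-14.5)/[.4830,.2228]; a=np.radians(-14.6)/; s/round(-14.5-/round(-14.6-/' st.py; python3 st.py
```

```text
{'time_s': np.float64(8.0), 'tcp_pos': array([0.4822, 0.2215, 0.084 ]), 'eef_rot': array([1.798543e+02, 1.718000e-01, 3.446400e+00]), 'contact_force': array([-0.0826,  0.0225,  1.6687]), 'moment': array([ 0.0152, -0.0124, -0.0451]), 'gripper_width': np.float64(0.0393), 'gripper_force': np.float64(0.0)}
platform xy mm [-0.5 -1.4] spin rel -18.05 j6 47.6
```

Call:
drive_tool --rows '[{"fingers":-0.1,"x":0,"y":0,"z":0,"spin":0}]'

```text
time_s: 8.12
tcp_pos: [0.4837, 0.2229, 0.0866]
eef_rot: [-180.0, -0.1, 3.5]
contact_force: [0.3, -0.0, 0.2]
gripper_width: 0.0395
gripper_force: 0.0
```

```bash
python3 st.py
```

```text
{'time_s': np.float64(8.125), 'tcp_pos': array([0.4837, 0.2229, 0.0866]), 'eef_rot': array([-1.799669e+02, -6.300000e-02,  3.501000e+00]), 'contact_force': array([ 0.285 , -0.0224,  0.1844]), 'moment': array([-0.0308, -0.0357, -0.0323]), 'gripper_width': np.float64(0.0395), 'gripper_force': np.float64(0.0)}
platform xy mm [0.6 0.3] spin rel -18.1 j6 47.6
```

Call:
drive_tool --rows '[{"fingers":-0.4,"x":-0.0003,"y":0,"z":0.001,"spin":0},{"fingers":-0.6,"x":-0.0003,"y":0,"z":0.001,"spin":0},{"fingers":-0.6,"x":-0.0003,"y":0,"z":0.001,"spin":0},{"fingers":-0.6,"x":-0.0003,"y":0,"z":0.001,"spin":0}]' --newtons 25

```text
time_s: 8.62
tcp_pos: [0.4831, 0.2228, 0.0854]
eef_rot: [-180.0, -0.1, 3.5]
contact_force: [-2.0, 0.8, 5.8]
gripper_width: 0.0243
gripper_force: 25.0
```

```bash
python3 st.py
```

```text
{'time_s': np.float64(8.625), 'tcp_pos': array([0.4831, 0.2228, 0.0854]), 'eef_rot': array([-1.799555e+02, -6.080000e-02,  3.519500e+00]), 'contact_force': array([-1.9521,  0.8055,  5.7606]), 'moment': array([ 0.1931,  0.7232, -0.0398]), 'gripper_width': np.float64(0.0243), 'gripper_force': np.float64(25.0011)}
platform xy mm [0.1 0. ] spin rel -18.12 j6 47.6
```

Call:
drive_tool --rows '[{"fingers":-0.6,"x":0,"y":0,"z":0,"spin":0.1},{"fingers":-0.6,"x":0,"y":0,"z":0,"spin":0.2},{"fingers":-0.6,"x":0,"y":0,"z":0,"spin":0.3},{"fingers":-0.6,"x":0,"y":0,"z":0,"spin":0.4},{"fingers":-0.6,"x":0,"y":0,"z":0,"spin":0.5},{"fingers":-0.6,"x":0,"y":0,"z":0,"spin":0.6}]' --newtons 35

```text
time_s: 9.38
tcp_pos: [0.4832, 0.223, 0.0854]
eef_rot: [-179.9, -0.0, -31.0]
contact_force: [-2.5, 1.2, 5.9]
gripper_width: 0.024
gripper_force: 35.0
```

```bash
python3 st.py
```

```text
{'time_s': np.float64(9.375), 'tcp_pos': array([0.4832, 0.223 , 0.0854]), 'eef_rot': array([-1.79910e+02, -2.54000e-02, -3.10307e+01]), 'contact_force': array([-2.4814,  1.2356,  5.898 ]), 'moment': array([0.6352, 0.8911, 0.1101]), 'gripper_width': np.float64(0.024), 'gripper_force': np.float64(34.9973)}
platform xy mm [0.1 0.3] spin rel 16.43 j6 13.1
```

Call:
drive_tool --rows '[{"fingers":-0.6,"x":0,"y":0,"z":0,"spin":0.1},{"fingers":-0.6,"x":0,"y":0,"z":0,"spin":0.2},{"fingers":-0.6,"x":0,"y":0,"z":0,"spin":0.3},{"fingers":-0.6,"x":0,"y":0,"z":0,"spin":0.4},{"fingers":-0.6,"x":0,"y":0,"z":0,"spin":0.5}]'

```text
time_s: 10.0
tcp_pos: [0.4833, 0.2233, 0.0854]
eef_rot: [-179.9, 0.0, -59.7]
contact_force: [-1.2, 0.9, 4.2]
gripper_width: 0.0242
gripper_force: 35.0
```

```bash
python3 st.py
```

```text
{'time_s': np.float64(10.0), 'tcp_pos': array([0.4833, 0.2233, 0.0854]), 'eef_rot': array([-1.798808e+02,  2.930000e-02, -5.967510e+01]), 'contact_force': array([-1.1784,  0.9456,  4.1919]), 'moment': array([0.7998, 0.6511, 0.097 ]), 'gripper_width': np.float64(0.0242), 'gripper_force': np.float64(34.9971)}
platform xy mm [0.2 0.5] spin rel 45.08 j6 -15.6
```

Call:
drive_tool --rows '[{"fingers":-0.1,"x":0,"y":0,"z":0,"spin":0},{"fingers":-0.1,"x":0,"y":0,"z":0,"spin":0},{"fingers":-0.1,"x":0,"y":0,"z":0,"spin":-0.1},{"fingers":-0.1,"x":0,"y":0,"z":0,"spin":-0.28},{"fingers":-0.1,"x":0,"y":0,"z":0,"spin":-0.46},{"fingers":-0.1,"x":0,"y":0,"z":0,"spin":-0.64},{"fingers":-0.1,"x":0,"y":0,"z":0,"spin":-0.82},{"fingers":-0.1,"x":0,"y":0,"z":0,"spin":-1.0},{"fingers":-0.1,"x":0,"y":0,"z":0,"spin":-1.18},{"fingers":-0.1,"x":0,"y":0,"z":0,"spin":-1.35}]'

```text
time_s: 11.25
tcp_pos: [0.4826, 0.2221, 0.0843]
eef_rot: [180.0, 0.0, 18.2]
contact_force: [0.4, -0.3, 0.6]
gripper_width: 0.0396
gripper_force: 0.0
```

Call:
drive_tool --rows '[{"fingers":-0.1,"x":0,"y":0,"z":0,"spin":-0.15},{"fingers":-0.1,"x":0,"y":0,"z":0,"spin":-0.221},{"fingers":-0.1,"x":0,"y":0,"z":0,"spin":-0.221},{"fingers":-0.1,"x":0,"y":0,"z":0,"spin":-0.221}]'

```text
time_s: 11.75
tcp_pos: [0.4827, 0.2223, 0.0844]
eef_rot: [180.0, 0.0, 30.4]
contact_force: [-0.1, 1.1, -0.0]
gripper_width: 0.0394
gripper_force: 0.0
```

```bash
python3 st.py; python3 look.py d
```

```text
{'time_s': np.float64(11.75), 'tcp_pos': array([0.4827, 0.2223, 0.0844]), 'eef_rot': array([1.799948e+02, 1.660000e-02, 3.042500e+01]), 'contact_force': array([-0.0911,  1.0661, -0.0096]), 'moment': array([-0.0691, -0.0711,  0.0193]), 'gripper_width': np.float64(0.0394), 'gripper_force': np.float64(0.0)}
platform xy mm [-0.2 -0.6] spin rel -45.03 j6 74.5
red 465 [371.4 224.1] [0.5131 0.2156 0.096 ]
nut px [314 275]
crop origin [269 240]
```

Call:
drive_tool --rows '[{"fingers":-0.4,"x":0.0008,"y":-0.0004,"z":0,"spin":0},{"fingers":-0.6,"x":0.0008,"y":-0.0004,"z":0,"spin":0},{"fingers":-0.6,"x":0.0008,"y":-0.0004,"z":0,"spin":0},{"fingers":-0.6,"x":0.0008,"y":-0.0004,"z":0,"spin":0}]' --newtons 35

```text
time_s: 12.3
tcp_pos: [0.4835, 0.2229, 0.0846]
eef_rot: [180.0, -0.0, 30.5]
contact_force: [3.5, -3.4, -0.6]
gripper_width: 0.0238
gripper_force: 35.0
```

```bash
python3 st.py
```

```text
{'time_s': np.float64(12.3), 'tcp_pos': array([0.4835, 0.2229, 0.0846]), 'eef_rot': array([ 1.799783e+02, -5.200000e-03,  3.048830e+01]), 'contact_force': array([ 3.4548, -3.413 , -0.6018]), 'moment': array([-1.2491, -1.246 ,  0.0107]), 'gripper_width': np.float64(0.0238), 'gripper_force': np.float64(34.9999)}
platform xy mm [0.4 0.2] spin rel -45.09 j6 74.6
```

Call:
drive_tool --rows '[{"fingers":-0.6,"x":0,"y":0,"z":0,"spin":0.1},{"fingers":-0.6,"x":0,"y":0,"z":0,"spin":0.2},{"fingers":-0.6,"x":0,"y":0,"z":0,"spin":0.3},{"fingers":-0.6,"x":0,"y":0,"z":0,"spin":0.3}]'

```text
time_s: 12.8
tcp_pos: [0.4834, 0.2229, 0.0846]
eef_rot: [180.0, -0.0, 13.3]
contact_force: [3.9, -3.1, -0.3]
gripper_width: 0.0239
gripper_force: 35.0
```

```bash
python3 st.py
```

```text
{'time_s': np.float64(12.8), 'tcp_pos': array([0.4834, 0.2229, 0.0846]), 'eef_rot': array([ 1.799833e+02, -8.100000e-03,  1.333250e+01]), 'contact_force': array([ 3.8631, -3.1379, -0.3186]), 'moment': array([-1.3662, -1.3794, -0.0962]), 'gripper_width': np.float64(0.0239), 'gripper_force': np.float64(35.0004)}
platform xy mm [0.4 0.2] spin rel -27.93 j6 57.4
```

```bash
cat > mz.py <<'E'
from h import *
L=[]
for i in range(6):
    cams.capture("wrist"); s=sensors.get_state(); L.append([s["moment"][2],s["joint_torque"][5],*s["contact_force"]])
L=np.array(L); print("t",round(s["time_s"],2),"spin rel",round(-14.6-s["eef_rot"][2],2),"mz,tau6,F",L.mean(0).round(3),"sd",L.std(0).round(3)[:2],s["tcp_pos"].round(4),s["gripper_width"].round(4))
E
python3 mz.py
```

```text
Traceback (most recent call last):
  File "mz.py", line 5, in <module>
    L=np.array(L); print("t",round(s["time_s"],2),"spin rel",round(-14.6-s["eef_rot"][2],2),"mz,tau6,F",L.mean(0).round(3),"sd",L.std(0).round(3)[:2],s["tcp_pos"].round(4),s["gripper_width"].round(4))
                                                                                                                                                                            ^^^^^^^^^^^^^^^^^^^^^^^^
AttributeError: 'float' object has no attribute 'round'
```

Call:
drive_tool --rows '[{"fingers":-0.6,"x":0,"y":0,"z":0,"spin":0.1},{"fingers":-0.6,"x":0,"y":0,"z":0,"spin":0.2},{"fingers":-0.6,"x":0,"y":0,"z":0,"spin":0.3}]'

```text
time_s: 13.48
tcp_pos: [0.4834, 0.2229, 0.0846]
eef_rot: [180.0, -0.0, -3.9]
contact_force: [3.0, -4.3, -1.0]
gripper_width: 0.0242
gripper_force: 35.0
```

```bash
python3 mz.py
```

```text
Traceback (most recent call last):
  File "mz.py", line 5, in <module>
    L=np.array(L); print("t",round(s["time_s"],2),"spin rel",round(-14.6-s["eef_rot"][2],2),"mz,tau6,F",L.mean(0).round(3),"sd",L.std(0).round(3)[:2],s["tcp_pos"].round(4),s["gripper_width"].round(4))
                                                                                                                                                                            ^^^^^^^^^^^^^^^^^^^^^^^^
AttributeError: 'float' object has no attribute 'round'
```

```bash
sed -i 's/s\["gripper_width"\].round(4)/round(s["gripper_width"],4)/' mz.py; python3 mz.py
```

```text
t 14.07 spin rel -10.86 mz,tau6,F [-0.059  0.06   3.556 -3.486 -0.511] sd [0.022 0.   ] [0.4834 0.223  0.0846] 0.0242
```

Call:
drive_tool --rows '[{"fingers":-0.6,"x":0,"y":0,"z":0,"spin":0.1},{"fingers":-0.6,"x":0,"y":0,"z":0,"spin":0.2},{"fingers":-0.6,"x":0,"y":0,"z":0,"spin":0.3}]'

```text
time_s: 14.45
tcp_pos: [0.4835, 0.223, 0.0846]
eef_rot: [180.0, -0.0, -21.1]
contact_force: [3.6, -3.4, -0.6]
gripper_width: 0.0237
gripper_force: 35.0
```

```bash
python3 mz.py
```

```text
t 14.75 spin rel 6.33 mz,tau6,F [-0.054 -0.082  3.808 -3.427 -0.584] sd [0.029 0.496] [0.4835 0.223  0.0846] 0.0237
```

```bash
sed -i 's/L.std(0).round(3)\[:2\]/L[:,1].round(3),"med mz",np.median(L[:,0]).round(3)/' mz.py; python3 mz.py
```

```text
t 15.05 spin rel 6.34 mz,tau6,F [-0.039  0.06   3.859 -3.55  -0.65 ] sd [0.059 0.06  0.06  0.06  0.06  0.06 ] med mz -0.049 [0.4834 0.223  0.0846] 0.024
```

Call:
drive_tool --rows '[{"fingers":-0.6,"x":0,"y":0,"z":0,"spin":0.1},{"fingers":-0.6,"x":0,"y":0,"z":0,"spin":0.2},{"fingers":-0.6,"x":0,"y":0,"z":0,"spin":0.3},{"fingers":-0.6,"x":0,"y":0,"z":0,"spin":0.3}]'

```text
time_s: 15.55
tcp_pos: [0.4835, 0.223, 0.0846]
eef_rot: [-180.0, -0.0, -38.2]
contact_force: [3.9, -3.3, -1.1]
gripper_width: 0.0241
gripper_force: 35.0
```

```bash
python3 mz.py
```

```text
t 15.85 spin rel 23.52 mz,tau6,F [ 2.000e-03 -3.500e-02  4.077e+00 -3.585e+00 -8.920e-01] sd [-0.185 -0.039 -0.003  0.005  0.007  0.007] med mz 0.01 [0.4835 0.223  0.0846] 0.024
```

Call:
drive_tool --rows '[{"fingers":-0.6,"x":0,"y":0,"z":0,"spin":0.07},{"fingers":-0.6,"x":0,"y":0,"z":0,"spin":0.14},{"fingers":-0.6,"x":0,"y":0,"z":0,"spin":0.18},{"fingers":-0.6,"x":0,"y":0,"z":0,"spin":0.18}]'

```text
time_s: 16.35
tcp_pos: [0.4835, 0.2229, 0.0846]
eef_rot: [-180.0, -0.0, -48.4]
contact_force: [4.2, -3.8, -1.8]
gripper_width: 0.0241
gripper_force: 35.0
```

```bash
python3 mz.py
```

```text
t 16.65 spin rel 33.82 mz,tau6,F [ 0.087 -0.089  4.36  -3.843 -0.558] sd [-0.148 -0.091 -0.077 -0.074 -0.073 -0.073] med mz 0.087 [0.4835 0.223  0.0846] 0.0236
```

Bite felt: the torque is climbing at about 0.43 N m per rad, with the bite at about 16° relative. Now creeping on.

Call:
drive_tool --rows '[{"fingers":-0.6,"x":0,"y":0,"z":0,"spin":0.05},{"fingers":-0.6,"x":0,"y":0,"z":0,"spin":0.1},{"fingers":-0.6,"x":0,"y":0,"z":0,"spin":0.15},{"fingers":-0.6,"x":0,"y":0,"z":0,"spin":0.2},{"fingers":-0.6,"x":0,"y":0,"z":0,"spin":0.2}]' --newtons 45

```text
time_s: 17.27
tcp_pos: [0.4836, 0.2229, 0.0846]
eef_rot: [-180.0, -0.0, -59.9]
contact_force: [5.0, -4.5, -1.1]
gripper_width: 0.0236
gripper_force: 45.0
```

```bash
python3 mz.py
```

```text
t 17.57 spin rel 45.27 mz,tau6,F [ 0.159 -0.19   4.465 -4.354 -1.371] sd [-0.264 -0.192 -0.175 -0.171 -0.17  -0.17 ] med mz 0.157 [0.4836 0.2229 0.0846] 0.024
```

Call:
drive_tool --rows '[{"fingers":-0.6,"x":0,"y":0,"z":0,"spin":0.04},{"fingers":-0.6,"x":0,"y":0,"z":0,"spin":0.08},{"fingers":-0.6,"x":0,"y":0,"z":0,"spin":0.08}]'

```text
time_s: 17.95
tcp_pos: [0.4836, 0.2229, 0.0846]
eef_rot: [-180.0, -0.0, -64.5]
contact_force: [3.9, -4.1, -1.2]
gripper_width: 0.0237
gripper_force: 45.0
```

```bash
python3 mz.py; cp look.py look2.py; python3 look.py e
```

```text
t 18.25 spin rel 49.84 mz,tau6,F [ 0.192 -0.226  4.634 -4.267 -1.069] sd [-0.284 -0.228 -0.213 -0.21  -0.21  -0.21 ] med mz 0.185 [0.4836 0.2229 0.0846] 0.024
red 197 [260.  229.1] [0.5109 0.2127 0.096 ]
nut px [314 277]
crop origin [269 242]
```

View pics/e.png

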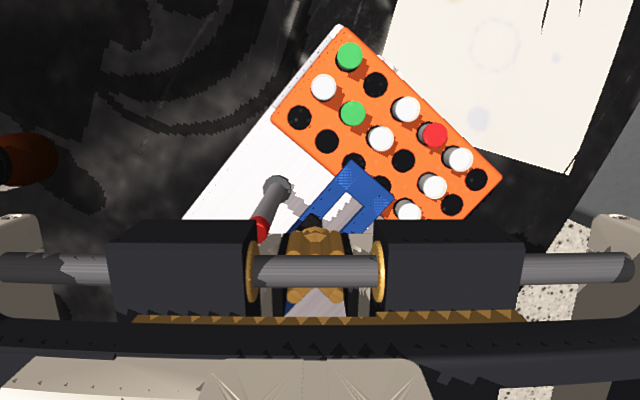

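The picture shows the nut gripped, the rod near (262,228) beside the finger and the strap toe over the orange block. A small back-turn will show how much of the holding torque is friction.

Call:
drive_tool --rows '[{"fingers":-0.6,"x":0,"y":0,"z":0,"spin":-0.05},{"fingers":-0.6,"x":0,"y":0,"z":0,"spin":-0.1},{"fingers":-0.6,"x":0,"y":0,"z":0,"spin":-0.1}]'

```text
time_s: 18.68
tcp_pos: [0.4836, 0.2229, 0.0846]
eef_rot: [-180.0, -0.0, -58.7]
contact_force: [3.8, -4.4, -0.6]
gripper_width: 0.0236
gripper_force: 45.0
```

```bash
python3 mz.py
```

```text
t 18.98 spin rel 44.11 mz,tau6,F [ 0.277 -0.251  4.482 -4.501 -0.814] sd [-0.177 -0.248 -0.266 -0.27  -0.271 -0.271] med mz 0.278 [0.4836 0.2229 0.0846] 0.0236
```

After the back-turn the hold reads 0.271, so friction is ±0.06 and the spring torque is about 0.215 here. At 49.8° the drive torque was therefore about 0.33 N m, which is within range. I go back there, release and rise.

Call:
drive_tool --rows '[{"fingers":-0.6,"x":0,"y":0,"z":0,"spin":0.05},{"fingers":-0.6,"x":0,"y":0,"z":0,"spin":0.1},{"fingers":-0.6,"x":0,"y":0,"z":0,"spin":0.1},{"fingers":-0.6,"x":0,"y":0,"z":0,"spin":0.1},{"fingers":-0.1,"x":0,"y":0,"z":0,"spin":0.1},{"fingers":-0.1,"x":0,"y":0,"z":0,"spin":0.08},{"fingers":-0.1,"x":0,"y":0,"z":0,"spin":0.08},{"fingers":-0.1,"x":0,"y":0,"z":-0.02,"spin":0.08},{"fingers":-0.1,"x":0,"y":0,"z":-0.06,"spin":0.08},{"fingers":-0.1,"x":0,"y":0,"z":-0.115,"spin":0.08}]'

```text
time_s: 20.23
tcp_pos: [0.4824, 0.2227, 0.1996]
eef_rot: [179.8, -0.0, -63.4]
contact_force: [1.1, 1.3, -0.5]
gripper_width: 0.0397
gripper_force: 0.0
```

Call:
drive_tool --rows '[{"fingers":-0.1,"x":0,"y":0,"z":0,"spin":-0.18},{"fingers":-0.1,"x":0,"y":0,"z":0,"spin":-0.36},{"fingers":-0.1,"x":0,"y":0,"z":0,"spin":-0.54},{"fingers":-0.1,"x":0,"y":0,"z":0,"spin":-0.72},{"fingers":-0.1,"x":0,"y":0,"z":0,"spin":-0.85},{"fingers":-0.1,"x":0,"y":0,"z":0,"spin":-0.85},{"fingers":-0.1,"x":0,"y":0,"z":0,"spin":-0.85}]'

```text
time_s: 21.1
tcp_pos: [0.4832, 0.2232, 0.1995]
eef_rot: [-180.0, 0.0, -14.9]
contact_force: [0.5, 0.7, 0.1]
gripper_width: 0.0392
gripper_force: 0.0
```

```bash
python3 st.py; python3 look.py f
```

```text
{'time_s': np.float64(21.1), 'tcp_pos': array([0.4832, 0.2232, 0.1995]), 'eef_rot': array([-1.799978e+02,  6.400000e-03, -1.492400e+01]), 'contact_force': array([0.4601, 0.7232, 0.12  ]), 'moment': array([-0.0401,  0.0118,  0.0026]), 'gripper_width': np.float64(0.0392), 'gripper_force': np.float64(0.0)}
platform xy mm [0.  0.4] spin rel 0.32 j6 29.2
red 136 [315.1 162. ] [0.5127 0.2149 0.096 ]
red 145 [315.1 243.7] [0.4536 0.2307 0.096 ]
nut px [315 204]
crop origin [270 169]
```

View pics/fc.png

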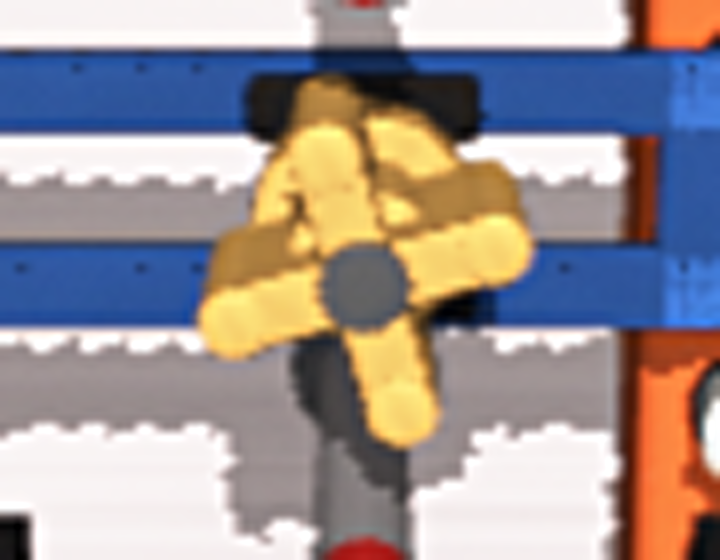

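The released nut stands at about 29° relative, so it eased back about 0.36 rad. That is still some 0.2 rad past the bite, so it is snug. The strap is home and the gripper is clear, so I hand in.

```bash
python3 -c "
from plant import r
print(r.close_job())"
```

```text
the job is handed in; nothing more can be done
None
```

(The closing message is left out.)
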